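# Lay the honing stones out in their tray

### The job

Lay the four honing stones out neatly in the wooden tray: one stone flat in the middle of each field and square to the tray, the two long stones side by side in the two long fields and the two short ones side by side in the short fields (one short stone has been left lying in the wrong place). The stones are brittle: grip them lightly (with no more than 50 N), set them down gently without dropping, and do not knock them together. Leave the oil bottle and the jar where they are, and do not hit the lamp.

Things in the scene. Friction and masses are not known exactly. Their poses are not given: they have to be found in the camera images.
- tray: Open wooden tray, fixed, at any yaw. Inside 286 mm (x) x 200 mm (y); floor top 8 mm, wall tops 20 mm above the bench, walls 6 mm thick. Origin: centre of its underside. Two flush dark lines part the floor into four fields: one lengthwise (y = 0), one crosswise at x = -25 mm, so two fields side by side are long (168 x 100 mm, at +x), two are short (118 x 100 mm).
- field_long_a (a point): Centre of one long field, on the tray's floor: x = 59, y = 50 mm in the tray's frame. Axes as the tray's.
- field_long_b (a point): Centre of the other long field, on the floor: x = 59, y = -50 mm in the tray's frame.
- field_short_a (a point): Centre of one short field, on the floor: x = -84, y = 50 mm in the tray's frame.
- field_short_b (a point): Centre of the other short field, on the floor: x = -84, y = -50 mm in the tray's frame.
- stone_long_1: Long honing stone: plain grey block 140 x 46 x 26 mm, about 0.38 kg, lying flat. Origin: centre of its underside; x along its length, z up. It is the same either way round. Starts on the mat.
- stone_long_2: Long honing stone: plain grey block 140 x 46 x 26 mm, about 0.38 kg, lying flat. Origin: centre of its underside; x along its length, z up. It is the same either way round. Starts on the mat.
- stone_short_1: Short honing stone: plain grey block 90 x 46 x 26 mm, about 0.25 kg, lying flat. Origin: centre of its underside; x along its length, z up. It is the same either way round. Starts on the mat.
- stone_short_2: Short honing stone: plain grey block 90 x 46 x 26 mm, about 0.25 kg, lying flat. Origin: centre of its underside; x along its length, z up. It is the same either way round. Starts in the tray, left askew in the long fields, in the way.
- mat: Black rubber mat 330 x 260 x 5 mm lying fixed on the bench on the other side from the tray. Origin: centre of its underside.
- oil_bottle: Amber oil bottle, 56 mm across and 130 mm tall, standing among the stones on the mat; bystander. Origin: centre of its underside.
- jar: Grey jar with a metal cap, 60 mm across and 80 mm tall, standing on the bench between tray and mat; bystander. Origin: centre of its underside.
- lamp: Dark bench lamp, fixed: round foot 90 mm across, upright post 16 mm across rising 416 mm from the origin (centre of the foot's underside); the shade, 100 mm across, sits 50 mm to its +x side, 400 to 490 mm above the bench. It stands beyond and between tray and mat, in the way of a wide swing.
Mind the look-alikes: they are no part of the job. Leave any black look-alike of the stone_long_2 alone. Leave any turquoise look-alike of the stone_short_2 alone.

How it is judged:
By the outcome, as a careful person would: the job done as asked, in the order asked, and still so for the second after the job is handed in, with the robot touching nothing.
It also fails if it takes over 72 s, if anything falls off the work surface, if the arm or the gripper's body presses on something with over 40 N, if the wrist force passes 120 N, or if a joint passes its speed limit or range.

### The arm

A 6-joint arm with a two-finger parallel gripper is mounted at the origin on the work surface. World frame = base frame: x ahead of the robot, y to its left, z up, the work surface at z = 0. Lengths are in m, angles in rad, forces in N, time in s.
With the tool pointing down it reaches from about 0.35 to 0.875 m from the base axis. Payload 4.2 kg.
Tool frame: the origin (TCP) lies between the finger pads; the fingertips stand bot.finger_overhang ahead of it and the grasp point (between the pads) is the TCP (bot.finger_overhang is the distance from the TCP to the fingertips, in m); z points along the fingers, y is the line along which they close (so a half turn about z gives the same grasp; the last joint's range is limited). The gripper opens to 85 mm and grips with 20 to 120 N. Pads are 22 mm wide; open, the fingers measure 114 mm over their backs; the gripper's body (76 mm by 85 mm) begins 54 mm behind the grasp point. The pads swing forward as they close: fully open they stand 13 mm farther back than shut.
Start: joints at [-0.975, 0.385, 0.008, 0, -1.194, -0.259], TCP at [0.207, -0.59, 0.25] pointing down, gripper open.
Joint ranges: [-3.14, 3.14], [-1.21, 2.06], [-1.07, 1.41], [-3.16, 2.05], [-2.99, -0.16], [-3.1, 3.1]. Speed limits (rad/s): [2.79, 2.79, 3.14, 3.14, 3.14, 3.14].

### API

Orientations are given as a unit quaternion [w, x, y, z].
In Python, from station import bot gives the robot as it stands. Calls block until the motion is done:
- bot.movep(position, orientation): joint-space move of the TCP to a pose.
- bot.move_linear(position, max_speed=0.15, frame=None): straight line of the TCP; frame=None keeps the orientation; max_speed is the mean speed in m/s.
- bot.goto_joints(angles): joint-space move.
- bot.gripper_to(opening, grip_force=None): finger opening in m; grip_force is the grip in N (None keeps the last); returns when the fingers have stopped.
- bot.hold(seconds).
- bot.inverse_kinematics(position, orientation): joint angles nearest the present ones, or None.
- bot.observe(): the state.
- bot.grab_frame(name): name is "scene" or "top"; returns the picture (480x640x3 uint8, red, green, blue); there is no depth.
- bot.calibration(name): a dict with "mtx" (3x3 intrinsics, pixels), "origin" and "orientation" of the camera in the world. Camera axes: x right, y down, z forward; pixel columns grow to the right and rows downward; lengths in m; the calibration is good to about 2 mm. A picture is of the moment at which its call begins. calibration takes no time and is no camera call.
A pose or a line that the arm cannot do raises bot.PlanningError and nothing moves.
- bot.hand_in(): hands the job in; it is judged then, once.
The state is a dict: "t": time; "joint_pos": joint angles; "joint_vel": joint speeds; "joint_efforts": joint torques, N m; "position": TCP position; "tcp_rot": TCP orientation; "ft_force": force on the tool from outside, world axes, zero at the start; "ft_torque": the same for the moment, N m; "width": finger opening in m; "grasp_force": force on a finger pad.
Only numpy, scipy, OpenCV 4.12 (cv2) and the standard library are available. Lean on these libraries where they do the work, as an engineer would, in place of code of your own. Each camera call takes 0.05 s, during which the arm holds its last target. There are 200 camera calls.

## Working session

There is one attempt and no reset: what is moved stays moved. The work goes in short steps, each a Python script; the robot and the scene stay as the last script left them, time stands still between calls to the robot, and variables do not carry over. Pictures are saved under pics/ and viewed, at most 10 in all, crops included, and the job is handed in when it is done.

```bash
ls; mkdir -p pics; python3 - <<'E'
from station import bot
import cv2
for n in("scene","top"):
    f=bot.grab_frame(n); cv2.imwrite(f"pics/{n}0.png",f[:,:,::-1]); c=bot.calibration(n); print(n,c)
o=bot.observe(); print(o['t'],o['position'],o['tcp_rot'],o['width'],bot.finger_overhang)
E
```

```text
pics
scene {'mtx': array([[527.32551552,   0.        , 314.78651319],
       [  0.        , 527.32551552, 236.63580313],
       [  0.        ,   0.        ,   1.        ]]), 'origin': array([1.31688454, 0.94204687, 0.79501555]), 'orientation': array([-0.15507539,  0.30785023,  0.82659105, -0.44488998])}
top {'mtx': array([[456.99271462,   0.        , 318.7218191 ],
       [  0.        , 456.99271462, 241.8104497 ],
       [  0.        ,   0.        ,   1.        ]]), 'origin': array([0.39208646, 0.0638593 , 1.12924881]), 'orientation': array([-0.06092334,  0.71444842, -0.69437175,  0.06082495])}
0.1 [ 0.20640078 -0.58942173  0.24933416] [-2.25942366e-04 -1.67531241e-01  9.85866277e-01  9.57219964e-04] 0.08529456280923783 0.019
```

View pics/top0.png

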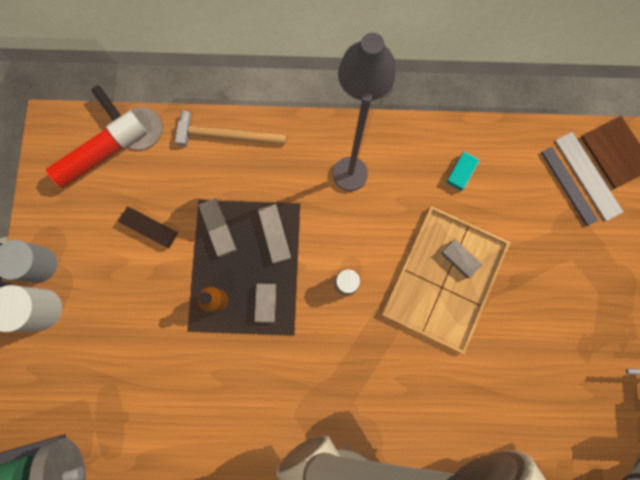

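View pics/scene0.png

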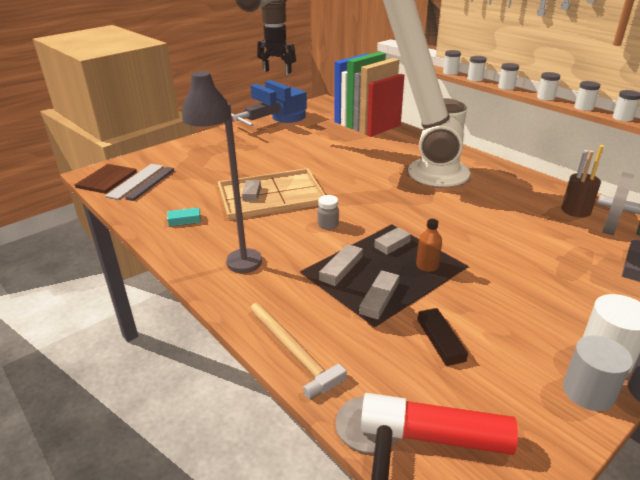

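The top view shows these candidates:
- **Long grey blocks:** (217,228) and (274,233), both on the mat.
- **Short grey blocks:** (265,302) on the mat and (462,258) in the tray.
- **Look-alikes to leave alone:** the black block (148,227), the turquoise block (463,171) and the grey bar (568,185).

I choose the three grey blocks on the mat and the grey one in the tray. The bottle is at (212,299), the jar at (347,282), and the lamp foot at (350,174) with its shade leaning up-image. The tray corners are near (431,208), (509,242), (462,353) and (384,316), with the cross line below centre, so tray +x points up-image.

```bash
cat > vis.py <<'E'
import numpy as np, cv2
from scipy.spatial.transform import Rotation as R
from station import bot
def cam(n):
    c=bot.calibration(n); q=np.array(c['orientation'])
    return c['mtx'],np.array(c['origin']),R.from_quat(q[[1,2,3,0]]).as_matrix()
def rays(n,px):
    K,o,M=cam(n); p=np.c_[np.atleast_2d(px),np.ones(len(np.atleast_2d(px)))]
    return o,(M@np.linalg.inv(K)@p.T).T
def plane(n,px,z):
    o,d=rays(n,px); return (o+d*((z-o[2])/d[:,2])[:,None])
def tri(p1,p2):
    o1,d1=rays("top",p1);o2,d2=rays("scene",p2);d1=d1[0]/np.linalg.norm(d1);d2=d2[0]/np.linalg.norm(d2)
    s=np.linalg.lstsq(np.c_[d1,-d2],o2-o1,rcond=None)[0]; a=o1+s[0]*d1;b=o2+s[1]*d2
    return (a+b)/2,np.linalg.norm(a-b)
def proj(n,P):
    K,o,M=cam(n); q=(K@M.T@(np.atleast_2d(P)-o).T).T; return q[:,:2]/q[:,2:]
E
python3 - <<'E'
from vis import *
t=cv2.imread('pics/top0.png'); s=cv2.imread('pics/scene0.png')
up=lambda im,x0,y0,x1,y1,k:cv2.resize(im[y0:y1,x0:x1],None,fx=k,fy=k,interpolation=cv2.INTER_CUBIC)
a=up(t,190,195,300,335,4); b=up(t,380,200,512,360,4)[:560]
h=560;b=b[:h]; b=cv2.resize(b,(360,560)) if 0 else b[:, 0:360]
a=a[:, :440]; cv2.imwrite('pics/c1.png',np.hstack([a,b]))
cv2.imwrite('pics/c2.png',np.vstack([up(s,295,215,475,325,4)[:, :720],np.zeros((1,720,3),np.uint8),cv2.resize(up(s,210,165,335,220,4),None,fx=.8,fy=.8)[:, :720] if 0 else np.pad(up(s,210,165,335,220,2),((0,0),(0,470),(0,0)))]))
for p in[(205,215),(217,240),(228,251),(270,220),(275,240),(283,258),(265,295),(265,315),(460,255),(470,262),(452,262)]: print(p,t[p[1],p[0]])
E
```

```text
(205, 215) [ 89 104 117]
(217, 240) [124 141 156]
(228, 251) [106 122 136]
(270, 220) [130 150 166]
(275, 240) [126 144 160]
(283, 258) [120 139 154]
(265, 295) [128 144 160]
(265, 315) [125 141 158]
(460, 255) [119 136 150]
(470, 262) [126 144 159]
(452, 262) [61 71 81]
```

View pics/c1.png

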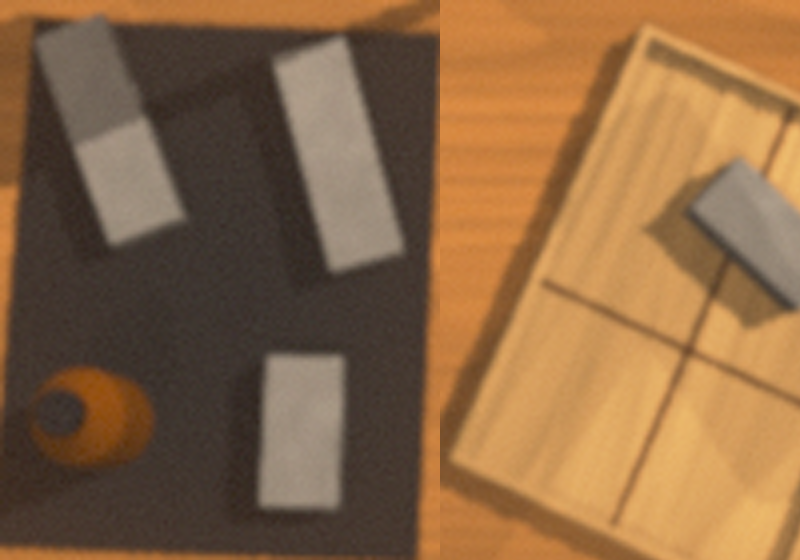

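View pics/c2.png

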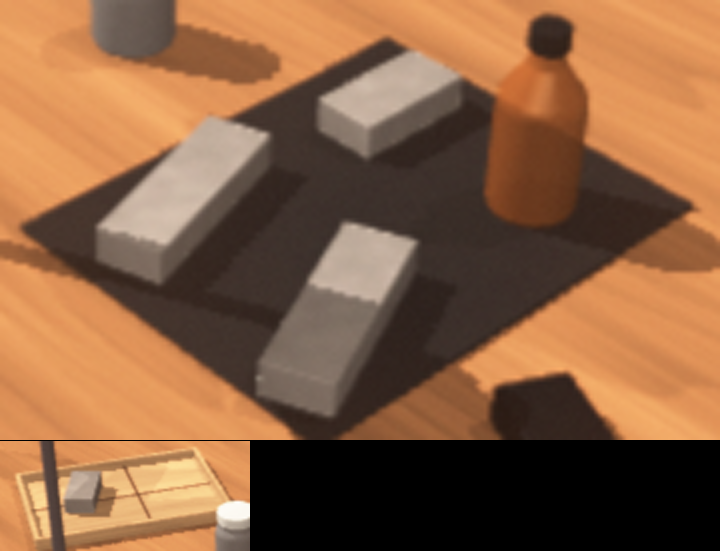

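The crops confirm the choice: four plain grey blocks. The long stone at (217,228) is half in the lamp's shadow, and the short stone at (462,258) lies askew across the lengthwise line. Next I measure them by mask in the top view and check heights by triangulating corners.

```bash
cat > meas.py <<'E'
from vis import *
def stones(im,z,roi):
    x0,y0,x1,y1=roi; k=4
    t=cv2.resize(im[y0:y1,x0:x1],None,fx=k,fy=k,interpolation=cv2.INTER_CUBIC)
    h=cv2.cvtColor(t,cv2.COLOR_BGR2HSV); m=((h[...,1]<85)&(h[...,2]>85)).astype(np.uint8)
    out=[]
    m=cv2.morphologyEx(m,cv2.MORPH_OPEN,np.ones((9,9),np.uint8))
    for c in cv2.findContours(m,0,cv2.CHAIN_APPROX_NONE)[0]:
        if cv2.contourArea(c)<1500: continue
        px=(c[:,0,:]+.5)/k-.5+[x0,y0]
        P=plane("top",px,z)[:,:2]*1000
        (cx,cy),(w,l),a=cv2.minAreaRect(P.astype(np.float32))
        if w>l: ang=a
        else: ang=a+90
        out.append((np.round([cx/1000,cy/1000],4),round(max(w,l),1),round(min(w,l),1),round(((ang+90)%180)-90,1),px.mean(0).round(0)))
    return out
E
python3 - <<'E'
from meas import *
im=cv2.imread('pics/top0.png')
for r,z in(((190,195,300,335),.031),((395,215,505,345),.034)):
    for o in stones(im,z,r): print(o)
o1=np.array([190,195]);o2=np.array([295,215])
f=lambda a,o:(np.array(a)+.5)/4-.5+o
for nm,pairs in {'R':[((345,36),(97,230)),((272,60),(165,247)),((332,272),(271,134)),((405,252),(212,117))],
 'S':[((345,354),(318,97)),((268,354),(367,127)),((259,509),(462,80)),((340,509),(415,50))],
 'L':[((103,14),(257,365)),((36,38),(335,380)),((110,247),(418,240)),((186,220),(345,222))]}.items():
    Q=[tri(f(a,o1),f(b,o2)) for a,b in pairs]
    print(nm,np.round([q[0] for q in Q],4).tolist(),[round(q[1],4) for q in Q])
# tray outer corners via wood edge
print('tray outer',plane("top",[(431,208),(509,242),(462,353),(384,316)],.02).round(4).tolist())
s2=lambda a:(np.array(a)+.5)/2-.5+[210,165]-[0,220.5]
a=plane("top",[(462,257)],.034);print('T',a, proj("scene",a), tri((462,257),s2((84,482))))
fx=lambda a:(np.array(a)+.5)/4-.5+[380,200]
print('crossing',plane("top",[fx((248,352))],.008), tri(fx((248,352)),s2((137,493))))
print('line ends',plane("top",[fx((103,283)),fx((178,522))],.008))
for n,px,z in(("jar",(347,281),.08),("lampfoot",(350,174),.0),("shade",(367,70),.49),("bottlecap",(206,297),.13)):print(n,plane("top",[px],z).round(3))
E
```

```text
(array([0.4333, 0.1901]), 93.4, 51.0, 0.1, array([265., 303.]))
(array([0.6026, 0.1765]), 144.8, 51.1, 17.9, array([274., 233.]))
(array([0.6143, 0.3177]), 143.9, 51.7, 23.3, array([217., 228.]))
(array([ 0.5536, -0.2798]), 89.8, 47.4, 47.0, array([461., 258.]))
R [[0.6759, 0.1775, 0.0259], [0.6591, 0.2208, 0.0296], [0.529, 0.1777, 0.027], [0.5419, 0.1351, 0.0242]] [np.float64(0.0044), np.float64(0.0023), np.float64(0.0014), np.float64(0.0043)]
S [[0.4787, 0.1683, 0.0279], [0.4785, 0.2136, 0.0275], [0.387, 0.2142, 0.0231], [0.3864, 0.1681, 0.0242]] [np.float64(0.0036), np.float64(0.0005), np.float64(0.0011), np.float64(0.0049)]
L [[0.6872, 0.3277, 0.0249], [0.6688, 0.3676, 0.0298], [0.5408, 0.313, 0.0271], [0.5583, 0.2692, 0.0243]] [np.float64(0.0008), np.float64(0.0024), np.float64(0.0005), np.float64(0.0029)]
tray outer [[0.6789, -0.2111, 0.02], [0.5982, -0.4023, 0.02], [0.3281, -0.2795, 0.02], [0.4093, -0.0947, 0.02]]
T [[ 0.5554178  -0.28098415  0.034     ]] [[250.14299074 185.151283  ]] (array([ 0.55354915, -0.27909315,  0.03446095]), np.float64(0.004771109645152364))
crossing [[ 0.48208118 -0.23732075  0.008     ]] (array([ 0.48234409, -0.23813859,  0.00505227]), np.float64(7.194775383124005e-05))
line ends [[ 0.52199094 -0.14871199  0.008     ]
 [ 0.37857667 -0.1933016   0.008     ]]
jar [[ 0.485 -0.001  0.08 ]]
lampfoot [[ 0.768 -0.009  0.   ]]
shade [[ 0.77 -0.    0.49]]
bottlecap [[0.437 0.308 0.13 ]]
```

Sizes and heights fit: tops triangulate to about 27 mm against 31 mm stated, and the tray stone to 34 mm against 34 mm. The 51 mm apparent width includes the side faces turned towards the camera, which I'll correct for. Next I refine the tray pose from its edges and floor lines, then move.

```bash
python3 - <<'E'
from meas import *
im=cv2.imread('pics/top0.png'); x0,y0=375,195;k=4
t=cv2.resize(im[y0:365,x0:520],None,fx=k,fy=k,interpolation=cv2.INTER_CUBIC)
g=cv2.GaussianBlur(t,(0,0),2)[...,1].astype(float)   # green: dark lines, edges
h=cv2.cvtColor(t,cv2.COLOR_BGR2HSV)
C=np.array([.504,-.247]);yaw=np.radians(-23.6)
def W(p,z): 
    c,s=np.cos(yaw),np.sin(yaw); p=np.atleast_2d(p)
    return np.c_[p@np.array([[c,s],[-s,c]])+C,np.full(len(p),z)]
def samp(P):
    px=proj("top",P); q=((px-[x0,y0]+.5)*k-.5).astype(np.float32)
    return cv2.remap(g.astype(np.float32),q[:,0].reshape(-1,1),q[:,1].reshape(-1,1),cv2.INTER_LINEAR)[:,0]
d=np.arange(-.008,.008,.00025)
# floor lines: darkest point across the line
def scan(pts,n):
    r=[]
    for p in pts:
        v=samp(W(np.array(p)+d[:,None]*n,.008)); i=v.argmin(); w=np.clip(np.median(v)-8-v,0,None)
        if w.sum()>0: r.append((*p,(d*w).sum()/w.sum()))
    return np.array(r)
a=scan([(x,0) for x in list(np.arange(-.13,-.035,.006))+list(np.arange(.11,.132,.006))],np.array([0,1.]))
b=scan([(-.025,y) for y in list(np.arange(-.09,-.012,.006))+list(np.arange(.012,.09,.006))],np.array([1.,0]))
pa=np.polyfit(a[:,0],a[:,2],1);pb=np.polyfit(b[:,1],b[:,2],1)
print('len: slope deg',np.degrees(np.arctan(pa[0])),'off0 mm',pa[1]*1e3,'res',np.std(a[:,2]-np.polyval(pa,a[:,0]))*1e3)
print('cross: slope deg',-np.degrees(np.arctan(pb[0])),'off mm',pb[1]*1e3,'res',np.std(b[:,2]-np.polyval(pb,b[:,1]))*1e3)
v=h[...,1]; m=((h[...,1]<160)&(h[...,2]>60)).astype(np.uint8)
m=cv2.morphologyEx(m,cv2.MORPH_CLOSE,np.ones((25,25),np.uint8));m=cv2.morphologyEx(m,cv2.MORPH_OPEN,np.ones((15,15),np.uint8))
c=max(cv2.findContours(m,0,1)[0],key=cv2.contourArea)
P=plane("top",(c[:,0]+.5)/k-.5+[x0,y0],.02)[:,:2]*1000
print(cv2.minAreaRect(P.astype(np.float32)))
E
```

```text
len: slope deg -0.2507109201850495 off0 mm 0.5914423482543382 res 0.18115857611349886
cross: slope deg -0.3527106235581255 off mm 2.0445884812978377 res 0.12896833629726207
((502.9441223144531, -236.59344482421875), (232.55575561523438, 315.8521728515625), 66.0929946899414)
```

```bash
cat > mv.py <<'E'
from vis import *
TC=np.array([.5061,-.2473]); TY=-23.9
FIELD={'la':(.059,.05),'lb':(.059,-.05),'sa':(-.084,.05),'sb':(-.084,-.05)}
def field(f):
    a=np.radians(TY); c,s=np.cos(a),np.sin(a); x,y=FIELD[f]; return TC+[c*x-s*y,s*x+c*y]
def quat(deg):
    q=(R.from_euler('z',deg,degrees=True)*R.from_euler('x',180,degrees=True)).as_quat(); return q[[3,0,1,2]]
def best(p,deg):
    now=np.array(bot.observe()['joint_pos']); r=[]
    for d in(deg,deg+180):
        j=bot.inverse_kinematics(p,quat(d))
        if j is not None: r.append((np.abs(np.array(j)-now).max(),d))
    return quat(min(r)[1])
def obs(m):
    o=bot.observe(); print(m,'t',round(o['t'],2),'p',np.round(o['position'],4),'w',round(o['width'],4),'g',round(o['grasp_force'],1),'F',np.round(o['ft_force'],1)); return o
def pick(xy,deg,zb,up=.18,opening=.085,over=.025):
    bot.gripper_to(opening,grip_force=35)
    q=best([*xy,up],deg); bot.movep([*xy,up],q)
    bot.move_linear([*xy,zb+over+.03],max_speed=.2); bot.move_linear([*xy,zb+over],max_speed=.06)
    bot.gripper_to(.03,grip_force=35); obs('gripped')
    bot.move_linear([*xy,zb+over+.012],max_speed=.05); bot.move_linear([*xy,up],max_speed=.2); return obs('lifted')
def place(xy,deg,zb=.008,up=.18,over=.025,via=None):
    if via is not None: bot.movep([*via,up],best([*via,up],deg))
    bot.movep([*xy,up],best([*xy,up],deg)); bot.move_linear([*xy,zb+over+.02],max_speed=.2)
    bot.move_linear([*xy,zb+over+.003],max_speed=.05); bot.hold(.15)
    f0=bot.observe()['ft_force'][2]; z=zb+over+.003
    while z>zb+over-.0025:
        z-=.0007; bot.move_linear([*xy,z],max_speed=.02); f=bot.observe()['ft_force'][2]-f0
        if f>1.5: break
    print('contact dF',round(f,1),'z-over',round(z-over,4)); obs('placed')
    bot.gripper_to(.060); bot.move_linear([*xy,zb+over+.03],max_speed=.06); bot.move_linear([*xy,up],max_speed=.25); obs('done')
E
python3 - <<'E'
from mv import *
print({f:field(f).round(4) for f in FIELD})
pick([.5536,-.2798],47.0,.008)
E
```

```text
{'la': array([ 0.5803, -0.2255]), 'lb': array([ 0.5398, -0.3169]), 'sa': array([ 0.4496, -0.1676]), 'sb': array([ 0.409, -0.259])}
gripped t 3.87 p [ 0.5542 -0.2799  0.0336] w 0.0453 g 38.6 F [0.6 0.7 2. ]
lifted t 5.08 p [ 0.5526 -0.2793  0.1784] w 0.0449 g 38.2 F [-0.4 -1.2 -3.2]
```

```bash
python3 - <<'E'
from mv import *
place(field('sb'),TY)
pick([.4333,.1913],0.1,.005)
f=bot.grab_frame("top"); cv2.imwrite("pics/top1.png",f[:,:,::-1])
E
```

```text
contact dF 4.1 z-over 0.0082
placed t 8.62 p [ 0.4091 -0.259   0.0335] w 0.0453 g 38.7 F [-1.2  1.3  1.8]
done t 10.18 p [ 0.4086 -0.2587  0.1797] w 0.06 g 0.0 F [-0.3  0.1 -0.2]
gripped t 14.06 p [0.4334 0.1914 0.0305] w 0.0449 g 37.1 F [-1.3 -0.1  4.2]
lifted t 15.29 p [0.4323 0.1906 0.1787] w 0.0454 g 36.3 F [ 0.1 -0.7 -3.2]
```

View pics/top1.png

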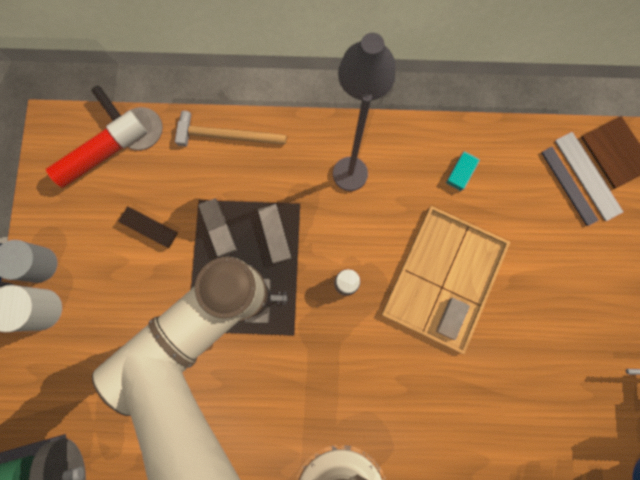

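The picture shows the first short stone in the lower-right short field at (453,318), and the second short stone gripped near (262,300). I measure the placed stone against the now fully visible floor lines.

```bash
cat > chk.py <<'E'
from meas import *
from mv import TC,TY,field,FIELD
def chk(fn,roi=(395,215,505,345),th=85):
    im=cv2.imread(fn); a=np.radians(TY); M=np.array([[np.cos(a),np.sin(a)],[-np.sin(a),np.cos(a)]])
    for o in stones(im,.034,roi): print('tray-frame mm',(M@(o[0]-TC)*1e3).round(1),o[1],o[2],'yaw err',round((o[3]-TY+90)%180-90,1),o[4])
E
python3 - <<'E'
from chk import *
chk('pics/top1.png')
E
```

```text
tray-frame mm [-85.4 -46.6] 88.4 47.9 yaw err -0.3 [453. 318.]
```

```bash
python3 - <<'E'
from mv import *
d=np.array([-.0008,-.0018])
place(field('sa')+d,TY,via=(.47,.08))
pick([.6027,.178],17.8,.005)
place(field('lb')+d,TY,via=(.52,.02))
f=bot.grab_frame("top"); cv2.imwrite("pics/top2.png",f[:,:,::-1])
from chk import chk; chk("pics/top2.png")
E
```

```text
contact dF 4.6 z-over 0.0082
placed t 19.29 p [ 0.4489 -0.1694  0.0335] w 0.0449 g 36.8 F [0.4 1.1 1.4]
done t 20.85 p [ 0.4482 -0.1692  0.1797] w 0.0603 g 0.0 F [ 0.1  0.  -0.4]
gripped t 24.49 p [0.603  0.1782 0.0305] w 0.0453 g 38.8 F [-0.6  0.7  2.6]
lifted t 25.73 p [0.6015 0.1776 0.1782] w 0.0454 g 38.1 F [-0.3  0.  -4.9]
contact dF 2.3 z-over 0.0082
placed t 30.18 p [ 0.5391 -0.3188  0.0335] w 0.0453 g 38.3 F [-0.9 -0.7 -2.2]
done t 31.73 p [ 0.5386 -0.3184  0.1799] w 0.0599 g 0.0 F [ 0.  -0.7 -1.2]
tray-frame mm [-109.7  -81.1] 195.5 48.4 yaw err -64.5 [461. 337.]
tray-frame mm [16.2 -5. ] 300.1 246.9 yaw err 21.5 [459. 279.]
```

View pics/top2.png

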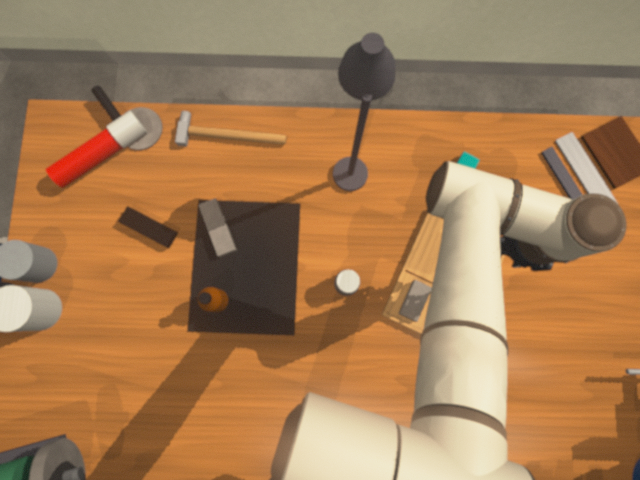

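Only the left long stone is left on the mat at (217,228); the jar (347,281) and bottle (210,299) have not moved. The arm hides most of the tray from here. I place the last stone via an inner waypoint, clear of the lamp.

```bash
python3 - <<'E'
from mv import *
d=np.array([-.0008,-.0018])
bot.movep([.52,.02,.18],best([.52,.02,.18],23))
pick([.6145,.32],23.3,.005)
place(field('la')+d,TY,via=(.52,.02))
bot.movep([.45,.15,.3],best([.45,.15,.3],0))
for n in("top","scene"): cv2.imwrite(f"pics/{n}3.png",bot.grab_frame(n)[:,:,::-1])
obs('end')
from chk import chk; chk("pics/top3.png")
t=cv2.imread("pics/top3.png")[195:365,375:520]; s=cv2.imread("pics/scene3.png")[150:235,200:350]
cv2.imwrite("pics/c3.png",np.hstack([cv2.resize(t,None,fx=3,fy=3,interpolation=2),cv2.resize(np.pad(s,((0,85),(0,0),(0,0))),(360,510))]))
E
```

```text
gripped t 36.49 p [0.6147 0.3204 0.0306] w 0.0454 g 39.1 F [0.1 0.9 1.8]
lifted t 37.73 p [0.6134 0.3194 0.1781] w 0.0452 g 38.4 F [ 0.6 -0.1 -5.4]
contact dF 2.7 z-over 0.0082
placed t 42.35 p [ 0.5796 -0.2273  0.0336] w 0.0451 g 38.6 F [-0.6  0.3 -2.6]
done t 43.91 p [ 0.5791 -0.2271  0.1799] w 0.0598 g 0.0 F [ 0.6 -0.4 -1. ]
end t 45.55 p [0.4503 0.1494 0.2994] w 0.0602 g 0.0 F [ 0.2  0.  -0.2]
tray-frame mm [-85.7 -46.5] 89.0 48.1 yaw err 0.0 [453. 318.]
tray-frame mm [-85.1  50.3] 89.6 46.9 yaw err 0.2 [415. 300.]
tray-frame mm [ 57.6 -48.4] 143.5 49.0 yaw err -0.4 [476. 265.]
tray-frame mm [57.4 50.5] 142.9 47.3 yaw err 0.3 [438. 247.]
```

View pics/c3.png

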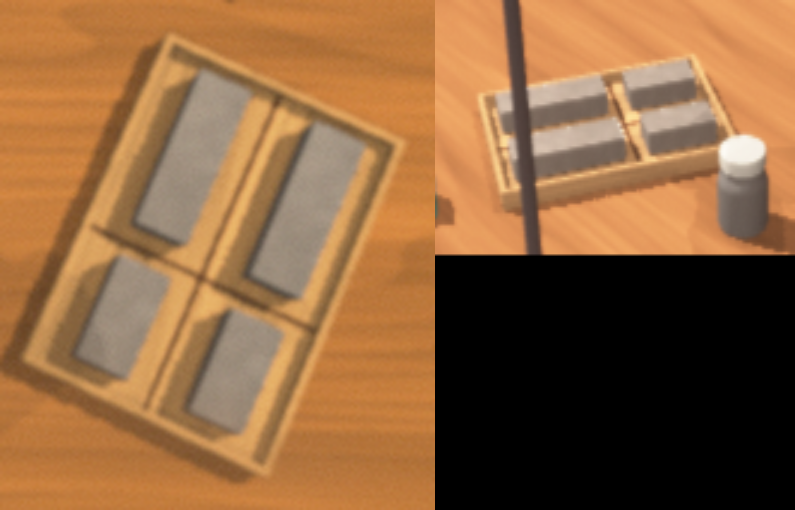

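The crop shows one stone in the middle of each field and square to the lines. Measured centres are within about 3.5 mm and yaw within 0.4°, and the jar is in its place.

```bash
python3 -c "
from station import bot
print(bot.hand_in())"
```

```text
the job is handed in; nothing more can be done
None
```

All four honing stones lie flat in their fields, within about 3.5 mm of the middle and 0.4° of square in the last top view; grip readings stayed under 40 N and the job was handed in at about 46 s, verdict not shown.

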